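# Roll the rest bar flats-up and bed it in its cradle

## Task

The round wooden bar on the bench has a flat land at each end, now turned away from you. Roll the bar along the bench until both flats face upwards, then pick it up, lay it gently in the V-shaped cradle and, still holding it, slide it gently along the groove until its end butts against the end stop. Leave it there with the flats facing straight up and level, and leave the other things on the bench alone.

Things in the scene. Friction and masses are not known exactly. Their poses are not given: they have to be found in the camera images.
- bar: Loose hardwood bar, 200 mm long, about 0.42 kg: the middle 130 mm is round, 52 mm diameter (axis 26 mm above the bench). The last 35 mm of each end is cut down to a flat land 40 mm wide, 14 mm from the axis, both facing the same way; their back is rounded, 16 mm radius. Origin: centre, on the axis. x: along the bar; z: out of the flats (up when they face up; at the start sideways-down or down).
- cradle: Plywood cradle fixed to the bench: 12 mm base board, 100 mm wide, with two V-supports, each 16 mm thick, at x = -52 and +52 mm (88 mm free between them), and an end stop at its -x end. V sides slope 45 degrees; V bottom 20 mm, top edges (62 mm apart) 51 mm above the bench. Origin: under the middle of the two supports. x: along the groove, away from the stop; z: up.
- cradle_seat (a point): Where the bar's origin comes to lie when the bar rests in the cradle with its end against the stop: 57 mm above the bench, over the cradle's origin. Axes as the cradle's; the bar may lie either way round.
- panel: Bystander: leaded glass panel lying flat, 110 x 260 x 9 mm, origin under its centre.
- brush_pot: Bystander: white pot of brushes, 80 mm across, pot 95 mm and brushes 235 mm high, origin under its centre.
- flux_jar: Bystander: white jar, 52 mm across, 70 mm high, origin under its centre.
- hammer: Bystander: hammer lying on the bench near the robot, origin under its middle.
- stop: The cradle's end stop: an upright plywood plate 60 mm wide and 14 mm thick, top 77 mm above the bench; its face towards the groove is at x = -100 mm in the cradle's frame. Same origin and axes as the cradle.
Mind the look-alikes: they are no part of the job. What is shaped like the cradle but red is not meant. Of the things that look like the part that bears bar, the smaller one is meant.

How it is judged:
On the way, in this order (a step that is already met when the one before it is completed fails the run):
1. the bar, down on the bench, has been rolled until its flats face up (within 25 degrees) (height (world z) of bar below 0.031 m and angle between bar's own z axis and vertical below 0.44 rad), for 0.1 s.
2. the bar, lying in the V and still held by the fingers, is felt against the end stop (over 1 N) (distance between bar and cradle_seat below 0.012 m and contact force between bar and stop above 1 N and contact force between bar and the fingers above 1 N).
At the end, for the whole second after the job is handed in: The bar lies at rest and released in both V-supports of the cradle, its end against the stop (within 4 mm), fully down in the V (within 6 mm) and parallel to it (within 6 degrees), its flats facing up within 12 degrees (x of bar in the frame of cradle_seat between -0.004 and 0.004 m and y of bar in the frame of cradle_seat between -0.006 and 0.006 m and z of bar in the frame of cradle_seat between -0.006 and 0.006 m and angle between the x axis of bar and the x axis of cradle, either way round below 0.1 rad and angle between bar's own z axis and vertical below 0.21 rad and linear speed of bar below 0.02 m/s and angular speed of bar below 0.2 rad/s); the robot touches nothing.
It fails at once if a bystander (panel, brush pot, jar or hammer) is moved more than 20 mm (distance of any of panel, brush_pot, flux_jar, hammer from where it was at the start of the episode above 0.02 m).
It fails at once if the bar strikes or presses on the cradle or its stop with over 40 N (contact force between bar and cradle above 40 N).
It also fails if it takes over 42 s, if anything falls off the work surface, if the arm or the gripper's body presses on something with over 40 N, if the wrist force passes 120 N, or if a joint passes its speed limit or range.

## Robot

A 7-joint arm with a two-finger parallel gripper is mounted at the origin on the work surface. World frame = base frame: x ahead of the robot, y to its left, z up, the work surface at z = 0. Lengths are in m, angles in rad, forces in N, time in s.
With the tool pointing down it reaches from about 0.425 to 1.025 m from the base axis. Payload 3.6 kg.
Tool frame: the origin (TCP) lies at the very end of the fingers, on their centre line; the grasp point (between the pads) lies 19 mm behind it; z points along the fingers, y is the line along which they close (so a half turn about z gives the same grasp; the last joint's range is limited). The gripper opens to 85 mm and grips with 20 to 120 N. Pads are 22 mm wide; open, the fingers measure 114 mm over their backs; the gripper's body (76 mm by 85 mm) begins 54 mm behind the grasp point. The pads swing forward as they close: fully open they stand 13 mm farther back than shut.
Start: joints at [1.188, 0.591, 0.048, 1.609, -0.033, 0.943, -0.034], TCP at [0.206, -0.695, 0.231] pointing down, gripper open.
Joint ranges: [-2.69, 2.69], [-0.47, 2.24], [-1.27, 1.36], [0.19, 2.51], [-1.53, 4.68], [0.08, 2.07], [-3.09, 3.09]. Speed limits (rad/s): [2.57, 2.57, 3.14, 3.14, 3.14, 3.14, 3.14].

## Interface

Orientations are given as a unit quaternion [w, x, y, z].
In Python, from station import bot, cams, job gives the robot as it stands.
- The arm moves only by the tool drive_tool, never from a script. Its argument "rows" is a list of rows, each a list of 3 entries, a list of its own where there are three numbers: the shift along the tool's x, y, z in cm, then the turn, a rotation vector about the tool's x, y, z in degrees, then the finger opening in cm, from 0 to 8.54. In form: [[[tx, ty, tz], [rx, ry, rz], claw], ...]. A call has 1 to 10 rows; each row is the pose to reach, as a shift and turn from the pose commanded when the call began, along the tool's axes at that moment; what a row does not reach only later rows make up. A row lasts 1/12 s, in which the tool goes at most 41.7 mm and 7.16 degrees, less where a joint would pass 70% of its speed; a pose out of reach is approached as far as the arm can. A call with a gripper value outside its range is refused whole. The fingers move at their own pace and stop on an object; "squeeze" is the grip in N (left out, the last holds). Time passes only in rows, so rows that repeat a pose let the fingers close. It gives the time, the measured TCP pose, the force, the opening and the grip force at its end, in the units of the state.
- bot.sense(): the state, without advancing time (a new reading comes with each control period).
- cams.camera(name): name is "scene" or "top" or "wrist"; returns a dict with "color" (420x560x3 uint8, red, green, blue), "intrinsics" (3x3 intrinsics, pixels), "extrinsics" (4x4, takes a point from camera to world coordinates). Camera axes: x right, y down, z forward; pixel columns grow to the right and rows downward; lengths in m; the calibration is good to about 2 mm. A picture is of the moment at which its call begins. There is no depth.
- job.close_job(): hands the job in; it is judged then, once.
The state is a dict: "time": time; "joint_positions": joint angles; "joint_vel": joint speeds; "joint_torque": joint torques, N m; "eef_pos": TCP position; "tool_rot": TCP orientation; "contact_force": force on the tool from outside, world axes, zero at the start; "wrist_torque": the same for the moment, N m; "grip_width": finger opening in m; "finger_force": force on a finger pad.
Only numpy, scipy, OpenCV 4.12 (cv2) and the standard library are available. Lean on these libraries where they do the work, as an engineer would, in place of code of your own. Each camera call takes 0.05 s, during which the arm holds its last target. There are 200 camera calls.

## Working session

There is one attempt and no reset: what is moved stays moved. The work goes in short steps, Python scripts to look and compute and a tool call to move; the robot and the scene stay as the last step left them, time stands still between calls to the robot, and variables do not carry over. Pictures are saved under pics/ and viewed, at most 11 in all, crops included, and the job is handed in when it is done.

Besides the shell and the picture viewer there is one more tool, called in YAML: its name, and indented under it one key for each argument. drive_tool: Moves the arm, as the interface text tells. Its arguments: {"type":"object","properties":{"rows":{"type":"array"},"squeeze":{"type":"number"}},"required":["rows"]}

```bash
mkdir -p pics; ls
cat > h.py <<'E'
import numpy as np,cv2
from station import bot,cams,job
from scipy.spatial.transform import Rotation as R
def snap(n,f):
    c=cams.camera(n); cv2.imwrite(f'pics/{f}.png',c['color'][:,:,::-1]); np.savez(f'pics/{f}.npz',K=c['intrinsics'],T=c['extrinsics']); return c
def pt(f,u,v,z):
    d=np.load(f'pics/{f}.npz');K,T=d['K'],d['T']
    r=T[:3,:3]@np.linalg.inv(K)@[u,v,1];o=T[:3,3];return o+r*(z-o[2])/r[2]
def crop(f,x0,y0,x1,y1,s,g):
    i=cv2.imread(f'pics/{f}.png')[y0:y1,x0:x1];cv2.imwrite(f'pics/{g}.png',cv2.resize(i,None,fx=s,fy=s,interpolation=cv2.INTER_CUBIC))
E
python3 - <<'E'
from h import *
for n in('scene','top'): 
    c=snap(n,n+'0'); print(c['intrinsics'],c['extrinsics'].round(3))
s=bot.sense();print(s)
E
```

```text
pics
[[471.81522751   0.         277.93960722]
 [  0.         471.81522751 211.81341812]
 [  0.           0.           1.        ]] [[ 0.717  0.392 -0.576  1.348]
 [ 0.696 -0.429  0.576 -0.808]
 [-0.021 -0.814 -0.581  0.888]
 [ 0.     0.     0.     1.   ]]
[[465.00581266   0.         287.47178788]
 [  0.         465.00581266 213.1728097 ]
 [  0.           0.           1.        ]] [[ 0.027 -0.992  0.127  0.377]
 [-1.    -0.025  0.017 -0.012]
 [-0.013 -0.127 -0.992  1.413]
 [ 0.     0.     0.     1.   ]]
{'time': 0.1, 'joint_positions': array([ 1.18846239,  0.59204456,  0.04828199,  1.60969219, -0.03330717,
        0.94268809, -0.03373665]), 'joint_vel': array([-1.09127287e-03,  3.38401524e-04, -5.36224120e-04, -1.96435282e-03,
        1.79971438e-03,  2.57395813e-05,  2.58206928e-05]), 'joint_torque': array([ 4.66207348e-03, -5.49998975e+01,  1.55296661e+00, -1.98824000e+01,
        9.66942636e-03,  3.79926656e-03,  1.20201790e-05]), 'eef_pos': array([ 0.20631879, -0.69424963,  0.23024295]), 'tool_rot': array([-9.95264048e-04,  9.89585298e-01,  1.43944119e-01, -1.93602544e-04]), 'contact_force': array([-0.179649  ,  0.35901992, -0.17036391]), 'wrist_torque': array([0.02389492, 0.02958694, 0.01011469]), 'finger_force': 0.0, 'grip_width': 0.08537591186288233}
```

View pics/scene0.png

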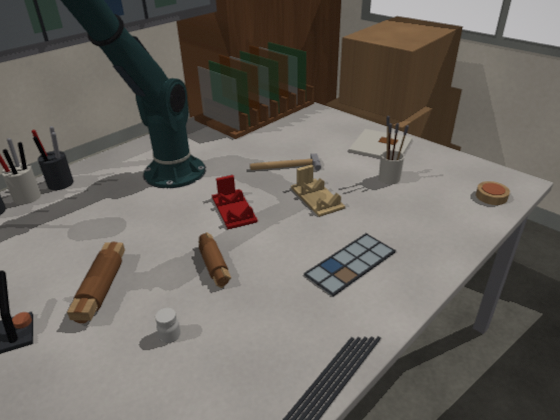

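View pics/top0.png

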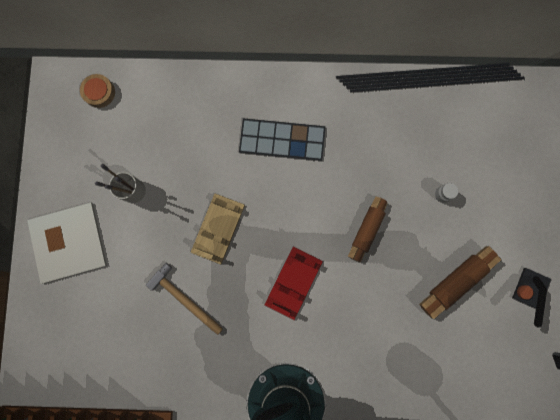

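The scene shows two bars: a small one at scene (213,258) / top (369,230), and a big one at scene (100,280) / top (461,283). It also shows a plywood cradle at top (219,228) and a red look-alike at top (295,284). I choose the small bar and the plywood cradle, and check both in close crops.

Run:
```python
from h import *
i=cv2.imread('pics/top0.png');j=cv2.imread('pics/scene0.png')
r=lambda a,s:cv2.resize(a,None,fx=s,fy=s,interpolation=cv2.INTER_CUBIC)
a=r(i[190:270,180:260],5);b=r(i[190:270,330:410],5)
cv2.imwrite('pics/c1.png',np.hstack([a,b]))
a=r(j[160:220,285:355],5)[:,:350];b=r(j[225:285,180:250],5)[:,:350]
cv2.imwrite('pics/c2.png',np.hstack([a,b]))
for n in('top0','scene0'):
    d=np.load(f'pics/{n}.npz');
    for p in([.206,-.695,.231],[0,0,0]):
        q=d['K']@(np.linalg.inv(d['T'])@[*p,1])[:3];print(n,q[:2]/q[2])
for u,v in((369,230),(461,283),(219,228),(295,284),(282,140),(448,191),(122,185),(158,280),(220,330)):print(u,v,pt('top0',u,v,.03).round(3))
```

```text
top0 [570.71457158 350.55691912]
top0 [286.31902716 403.10708436]
scene0 [-32.54676722 228.17853008]
scene0 [174.40582305 170.8975851 ]
369 230 [ 0.509 -0.233  0.03 ]
461 283 [ 0.36  -0.502  0.03 ]
219 228 [0.504 0.215 0.03 ]
295 284 [ 0.344 -0.017  0.03 ]
282 140 [0.779 0.034 0.03 ]
448 191 [ 0.633 -0.469  0.03 ]
122 185 [0.627 0.516 0.03 ]
158 280 [0.345 0.388 0.03 ]
220 330 [0.206 0.198 0.03 ]
```

View pics/c1.png

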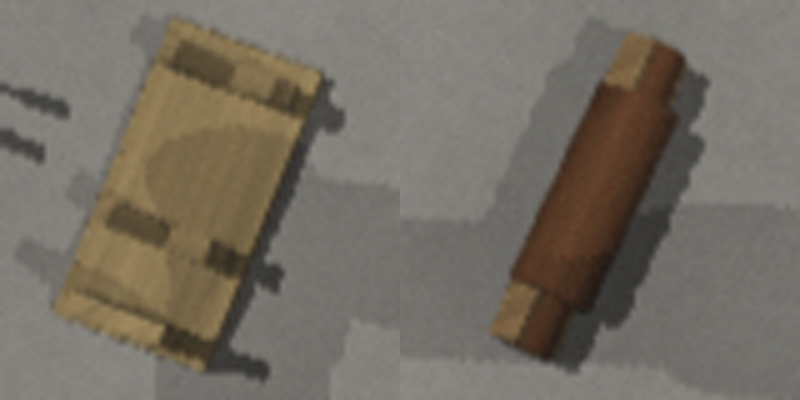

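View pics/c2.png

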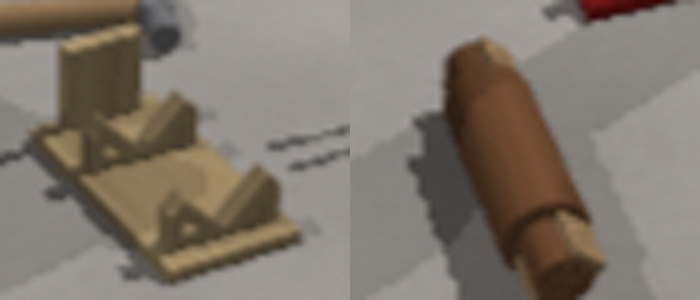

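Both crops fit the description: the small bar has pale faces at the left of each end (c1 ≈ (625,60) and (515,310)). The plywood cradle has its stop at the end near the robot (c1 ≈ (135,340)). I measure the geometry, then go above the bar for a wrist view.

```bash
cat >> h.py <<'E'
def go(p,head,roll=0):
    """row from present pose to tool-down pose with heading head (deg), roll about tool x (deg)"""
    s=bot.sense();q=s['tool_rot'];A=R.from_quat([q[1],q[2],q[3],q[0]])
    h=np.radians(head);B=R.from_matrix(np.array([[np.cos(h),np.sin(h),0],[np.sin(h),-np.cos(h),0],[0,0,-1]]))*R.from_euler('x',roll,degrees=True)
    print('t cm',(A.inv().apply(np.array(p)-s['eef_pos'])*100).round(2),'turn',(A.inv()*B).as_rotvec(degrees=True).round(2),'at',s['eef_pos'].round(4),s['time'])
E
python3 - <<'E'
from h import *
T=lambda x,y,z:pt('top0',180+x/5,190+y/5,z)
# bar end corners of silhouette approx at axis height, upper then lower
f=lambda x,y,z:pt('top0',330+(x-400)/5,190+y/5,z)
a=f(653,47,.026);b=f(523,343,.026);m=(a+b)/2;d=a-b;print('bar',m,np.linalg.norm(d),np.degrees(np.arctan2(d[1],d[0])))
# round part corners
for q in((600,85),(675,118),(512,278),(585,310)):print(f(*q,.026).round(4))
# cradle base corners at z=.012
c=[T(*q,.012) for q in((168,18),(325,75),(205,372),(52,308))];print(np.round(c,4),np.mean(c,0))
go([.49,-.225,.25],-24)
E
```

```text
bar [ 0.51300214 -0.22970967  0.026     ] 0.19517331917138048 -23.105155160665944
[ 0.5789 -0.2363  0.026 ]
[ 0.56   -0.2812  0.026 ]
[ 0.4616 -0.1846  0.026 ]
[ 0.4437 -0.228   0.026 ]
[[0.6104 0.239  0.012 ]
 [0.5776 0.1415 0.012 ]
 [0.3958 0.2066 0.012 ]
 [0.4317 0.3007 0.012 ]] [0.50388967 0.2219614  0.012     ]
t cm [ 40.56 -36.9   -1.9 ] turn [-0.11  0.05 40.55] at [ 0.2063 -0.6942  0.2302] 0.1
```

drive_tool:
  rows:
    - [[3,-3,-0.5],[0,0,6],8.5]
    - [[7,-6.4,-1.9],[0,0,12],8.5]
    - [[10,-9.2,-1.9],[0,0,18],8.5]
    - [[13,-12,-1.9],[0,0,24],8.5]
    - [[16,-14.7,-1.9],[0,0,30],8.5]
    - [[19,-17.4,-1.9],[0,0,36],8.5]
    - [[22,-20,-1.9],[0,0,40.5],8.5]
    - [[25,-22.8,-1.9],[0,0,40.5],8.5]
    - [[28,-25.5,-1.9],[0,0,40.5],8.5]
    - [[31,-28.2,-1.9],[0,0,40.5],8.5]

```text
time: 0.93
eef_pos: [0.4215, -0.3378, 0.2501]
tool_rot: [-0.0, 0.978, -0.208, -0.0]
contact_force: [-0.0, -0.3, 0.4]
grip_width: 0.085
finger_force: 0.0
```

Run:
```python
from h import *
go([.49,-.225,.25],-24)
```

```text
t cm [ 1.680e+00 -1.309e+01  1.000e-02] turn [-0.    0.04  0.05] at [ 0.4215 -0.3378  0.2501] 0.9333
```

drive_tool:
  rows:
    - [[0.5,-3.5,0],[0,0,0],8.5]
    - [[1,-7,0],[0,0,0],8.5]
    - [[1.4,-10,0],[0,0,0],8.5]
    - [[1.7,-13,0],[0,0,0],8.5]
    - [[1.7,-13,0],[0,0,0],8.5]

```text
time: 1.35
eef_pos: [0.4932, -0.2207, 0.2499]
tool_rot: [-0.002, 0.979, -0.202, 0.0]
contact_force: [-0.5, -0.0, 1.0]
grip_width: 0.0852
finger_force: 0.0
```

Run:
```python
from h import *
c=snap('wrist','w1');print(c['extrinsics'].round(3)); print(bot.sense()['eef_pos'])
```

```text
[[-0.397 -0.886 -0.24   0.554]
 [-0.918  0.382  0.109 -0.247]
 [-0.005  0.264 -0.964  0.392]
 [ 0.     0.     0.     1.   ]]
[ 0.49135376 -0.22386157  0.24988808]
```

View pics/w1.png

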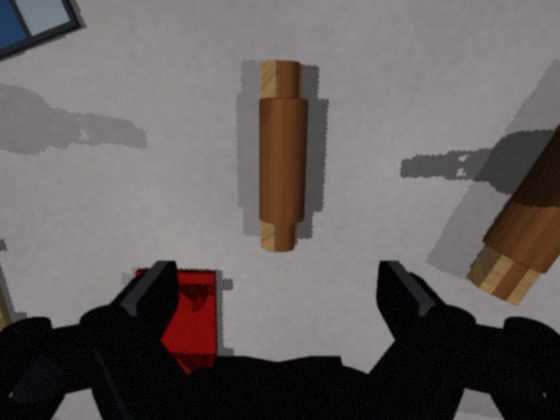

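Wrist view: bar round part from (283,97) to (283,220). The ends are pale on the left (270,78) and brown on the right (290,78). I zoom in on the ends.

Run:
```python
from h import *
i=cv2.imread('pics/w1.png')
r=lambda a,s:cv2.resize(a,None,fx=s,fy=s,interpolation=cv2.INTER_CUBIC)
cv2.imwrite('pics/c3.png',np.hstack([r(i[50:110,250:315],6),r(i[205:265,250:315],6)]))
```

```text
(no output)
```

View pics/c3.png

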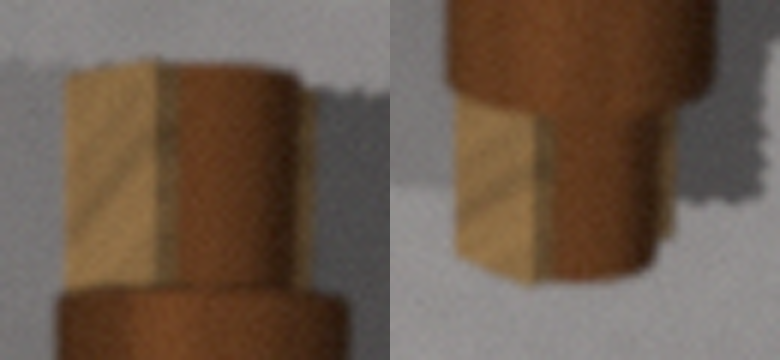

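The plank of the flat shows its edge at the upper left, with the brown back to the upper right. From the edge projections (−24, −8 and +19.6 mm) the flats face left-down, about 134° from vertical. The bar therefore has to roll about 61 mm to the right (−y).

Run:
```python
from h import *
L=[pt('w1',u,v,.026) for u,v in((260,100),(307,100),(259.5,218),(303.5,218))]
L=np.array(L);a=(L[0]+L[1])/2;b=(L[2]+L[3])/2;d=a-b;print(L.round(4),'head',np.degrees(np.arctan2(d[1],d[0])))
e=[pt('w1',281,61,.03),pt('w1',279,251,.02)];print(np.round(e,4),np.linalg.norm(e[0]-e[1]))
print((a+b)/2, (pt('w1',283.5,97,.045)+pt('w1',281.5,221,.026))/2)
go([.5125,-.2305,.11],-23); go([.5125,-.2305,.012],-23)
```

```text
[[ 0.5795 -0.2358  0.026 ]
 [ 0.56   -0.2809  0.026 ]
 [ 0.4622 -0.1826  0.026 ]
 [ 0.4423 -0.2289  0.026 ]] head -24.119054927346905
[[ 0.6048 -0.2705  0.03  ]
 [ 0.4138 -0.1861  0.02  ]] 0.20900451874957643
[ 0.51098579 -0.23204541  0.026     ] [ 0.51022671 -0.23159201  0.0355    ]
t cm [ 2.21 -0.21 13.99] turn [-0.1   0.04 -0.5 ] at [ 0.4914 -0.2239  0.2499] 1.4
t cm [ 2.22 -0.19 23.79] turn [-0.1   0.04 -0.5 ] at [ 0.4914 -0.2239  0.2499] 1.4
```

drive_tool:
  rows:
    - [[0.7,0,4],[0,0,-0.2],8.5]
    - [[1.4,0,8],[0,0,-0.2],8.5]
    - [[2.1,-0.1,11.5],[0,0,-0.2],8.5]
    - [[2.1,-0.1,14],[0,0,-0.2],8.5]
    - [[2.1,-0.1,16.5],[0,0,-0.2],8.5]
    - [[2.1,-0.1,19],[0,0,-0.2],8.5]
    - [[2.1,-0.1,21.5],[0,0,-0.2],8.5]
    - [[2.1,-0.1,23.4],[0,0,-0.2],8.5]
    - [[2.1,-0.1,23.7],[0,0,-0.2],6.4]
    - [[2.1,-0.1,23.7],[0,0,-0.2],6.4]
  squeeze: 20

```text
time: 2.23
eef_pos: [0.5074, -0.2364, 0.0121]
tool_rot: [0.0, 0.978, -0.206, -0.002]
contact_force: [0.4, 0.8, 0.7]
grip_width: 0.0644
finger_force: 0.0
```

drive_tool:
  rows:
    - [[0,0.3,0],[0,0,0],6.2]
    - [[0,0.8,0],[0,0,0],6.2]
    - [[0,1.3,0],[0,0,0],6.2]
    - [[0,1.8,0],[0,0,0],6.2]
    - [[0,2.3,0],[0,0,0],6.2]
    - [[0,2.8,0],[0,0,0],6.2]
    - [[0,3.3,0],[0,0,0],6.2]
    - [[0,3.7,0],[0,0,0],6.2]
    - [[0,4.0,0],[0,0,0],6.2]
    - [[0,4.0,0],[0,0,0],6.2]

```text
time: 3.07
eef_pos: [0.4923, -0.2733, 0.0133]
tool_rot: [0.0, 0.978, -0.206, -0.0]
contact_force: [0.2, 0.6, 1.3]
grip_width: 0.0617
finger_force: 0.0
```

Run:
```python
from h import *
snap('wrist','w2');snap('scene','s2')
s=bot.sense();print(s['eef_pos'],s['eef_pos'][:2]@[-.40,-.916])
i=cv2.imread('pics/w2.png');j=cv2.imread('pics/s2.png')
r=lambda a,s:cv2.resize(a,None,fx=s,fy=s,interpolation=cv2.INTER_CUBIC)
cv2.imwrite('pics/c4.png',np.hstack([i[:400,80:480],r(j[210:310,130:230],4)]))
```

```text
[ 0.49280448 -0.2723174   0.0132025 ] 0.05232094415791401
```

View pics/c4.png

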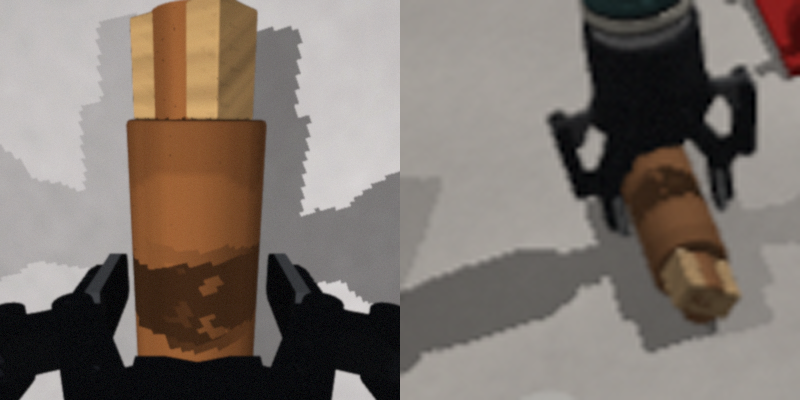

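The flat (pale with a brown stripe, px 132–220) now faces up-left and the edge face is at px 220–255, so about 37° (17 mm of rolling) remains.

drive_tool:
  rows:
    - [[0,0.3,0],[0,0,0],5.9]
    - [[0,0.6,0],[0,0,0],5.9]
    - [[0,0.9,0],[0,0,0],5.9]
    - [[0,1.2,0],[0,0,0],5.9]
    - [[0,1.4,0],[0,0,0],5.9]
    - [[0,1.6,0],[0,0,0],5.9]
    - [[0,1.8,0],[0,0,0],5.9]
    - [[0,1.9,0],[0,0,0],5.9]
    - [[0,1.9,0],[0,0,0],5.9]
    - [[0,1.9,0],[0,0,0],5.9]

```text
time: 4.0
eef_pos: [0.4852, -0.2897, 0.0133]
tool_rot: [-0.0, 0.979, -0.206, -0.0]
contact_force: [0.3, -0.6, 0.1]
grip_width: 0.059
finger_force: 0.0
```

Run:
```python
from h import *
snap('wrist','w3')
s=bot.sense();print(s['eef_pos'],s['eef_pos'][:2]@[-.40,-.916])
crop('w3',180,0,380,150,4,'c5')
```

```text
[ 0.48525654 -0.28963746  0.01327318] 0.07120529496944548
```

View pics/c5.png

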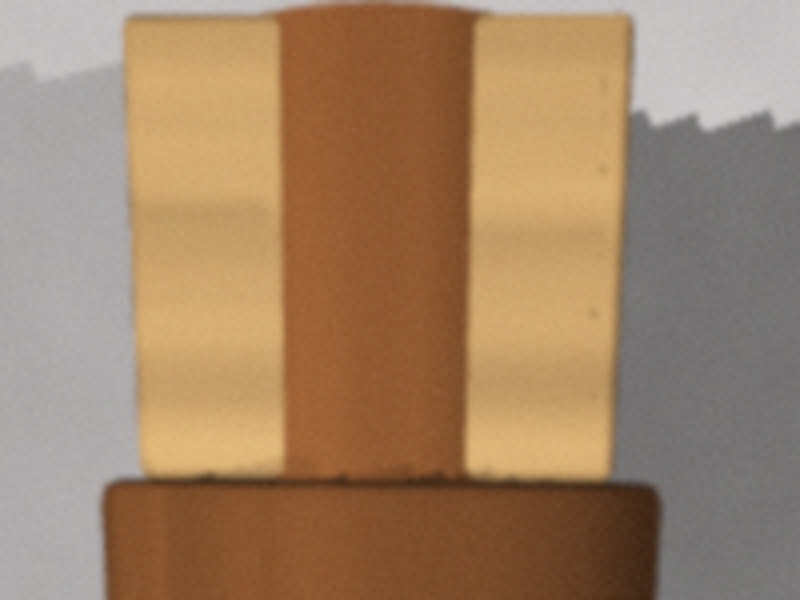

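The flats now face up: the pale strips are 153 and 158 px wide, either side of the central brown stripe, which is nearly symmetric. Next I work out the centring before gripping.

Run:
```python
from h import *
s=bot.sense();q=s['tool_rot'];A=R.from_quat([q[1],q[2],q[3],q[0]])
for f,pts in(('w3',((206.5,124),(344.5,124),(211.5,3),(337.5,3))),):
    for u,v in pts:
        print((A.inv().apply(pt(f,u,v,.026)-s['eef_pos'])*1000).round(1),pt(f,u,v,.026).round(4), (A.inv().apply(pt(f,u,v,.04)-s['eef_pos'])*1000).round(1))
i=cv2.imread('pics/w3.png').astype(int)
for v in (150,200,250):print(v,[(u,i[v,u].tolist()) for u in (200,204,206,208,212,340,343,346,350)])
```

```text
[ 64.4 -27.6 -12.7] [ 0.5554 -0.2903  0.026 ] [ 64.7 -24.7 -26.7]
[ 64.4  24.4 -12.7] [ 0.5344 -0.3379  0.026 ] [ 64.6  21.6 -26.7]
[104.8 -23.6 -12.7] [ 0.5907 -0.3103  0.026 ] [100.7 -21.1 -26.7]
[104.8  19.8 -12.7] [ 0.5732 -0.35    0.026 ] [100.6  17.6 -26.7]
150 [(200, [172, 174, 177]), (204, [172, 173, 176]), (206, [115, 126, 144]), (208, [43, 75, 119]), (212, [44, 84, 133]), (340, [25, 41, 67]), (343, [55, 64, 79]), (346, [120, 119, 121]), (350, [118, 120, 122])]
200 [(200, [175, 175, 178]), (204, [175, 175, 178]), (206, [175, 179, 179]), (208, [142, 148, 160]), (212, [39, 77, 126]), (340, [54, 67, 85]), (343, [120, 121, 121]), (346, [121, 123, 122]), (350, [120, 121, 124])]
250 [(200, [168, 169, 173]), (204, [170, 172, 175]), (206, [168, 169, 176]), (208, [171, 172, 176]), (212, [52, 78, 118]), (340, [125, 122, 128]), (343, [121, 121, 123]), (346, [122, 122, 127]), (350, [121, 123, 123])]
```

drive_tool:
  rows:
    - [[0,-0.17,0.4],[0,0,0],5.9]
    - [[0,-0.17,0.7],[0,0,0],5.9]
    - [[0,-0.17,0.7],[0,0,0],5.5]
    - [[0,-0.17,0.7],[0,0,0],5.2]
    - [[0,-0.17,0.7],[0,0,0],5.0]
    - [[0,-0.17,0.7],[0,0,0],4.6]
    - [[0,-0.17,0.7],[0,0,0],4.6]
  squeeze: 45

```text
time: 4.63
eef_pos: [0.4857, -0.288, 0.0062]
tool_rot: [-0.0, 0.979, -0.206, -0.0]
contact_force: [-0.1, -0.2, -1.1]
grip_width: 0.0509
finger_force: 46.8
```

Run:
```python
from h import *
snap('wrist','w4')
g=cv2.cvtColor(cv2.imread('pics/w4.png'),cv2.COLOR_BGR2HSV).astype(int)
for v in (20,60,100): 
    m=[(u,g[v,u].tolist()) for u in range(200,352,1)]
    print(v,[ (u,s[2]) for (u,s) in m if u%6==0])
```

```text
20 [(204, 171), (210, 175), (216, 213), (222, 210), (228, 214), (234, 211), (240, 210), (246, 210), (252, 163), (258, 155), (264, 153), (270, 148), (276, 146), (282, 143), (288, 147), (294, 138), (300, 129), (306, 207), (312, 210), (318, 208), (324, 208), (330, 208), (336, 209), (342, 200), (348, 198)]
60 [(204, 177), (210, 175), (216, 207), (222, 206), (228, 205), (234, 203), (240, 207), (246, 206), (252, 173), (258, 162), (264, 158), (270, 152), (276, 152), (282, 146), (288, 149), (294, 140), (300, 134), (306, 204), (312, 206), (318, 205), (324, 203), (330, 203), (336, 204), (342, 150), (348, 120)]
100 [(204, 176), (210, 177), (216, 211), (222, 214), (228, 213), (234, 213), (240, 211), (246, 209), (252, 186), (258, 163), (264, 162), (270, 156), (276, 149), (282, 150), (288, 152), (294, 141), (300, 147), (306, 207), (312, 208), (318, 207), (324, 205), (330, 204), (336, 202), (342, 118), (348, 118)]
```

Gripped at 47 N with the flats still level. I lift it and carry it beside the cradle for a close look.

Run:
```python
from h import *
go([.43,.10,.27],-19.5)
```

```text
t cm [-20.74 -33.27 -26.37] turn [-0.01  0.03 -4.26] at [ 0.4856 -0.288   0.0062] 4.6833
```

drive_tool:
  rows:
    - [[0,-0.2,-1.5],[0,0,0],4.6]
    - [[0,-0.2,-4],[0,0,0],4.6]
    - [[0,-0.2,-7],[0,0,0],4.6]
    - [[0,-0.2,-10],[0,0,0],4.6]
    - [[0,-0.2,-13.5],[0,0,0],4.6]
    - [[0,-0.2,-17],[0,0,0],4.6]
    - [[0,-0.2,-20.5],[0,0,0],4.6]
    - [[0,-0.2,-23.5],[0,0,0],4.6]
    - [[0,-0.2,-26],[0,0,0],4.6]
    - [[0,-0.2,-26.4],[0,0,0],4.6]

```text
time: 5.52
eef_pos: [0.4889, -0.2876, 0.2747]
tool_rot: [0.001, 0.979, -0.206, 0.004]
contact_force: [0.6, -0.9, -3.1]
grip_width: 0.051
finger_force: 48.3
```

Run:
```python
from h import *
go([.43,.10,.27],-19.5)
```

```text
t cm [-21.   -33.11   0.28] turn [ 0.04 -0.5  -4.25] at [ 0.4889 -0.2876  0.2747] 5.5167
```

drive_tool:
  rows:
    - [[-1.5,-2.5,0],[0,0,-0.5],4.6]
    - [[-3.7,-5.8,0],[0,0,-1],4.6]
    - [[-5.9,-9.2,0],[0,0,-2],4.6]
    - [[-8.1,-12.7,0],[0,0,-3],4.6]
    - [[-10.3,-16.2,0],[0,0,-4.3],4.6]
    - [[-12.5,-19.7,0],[0,0,-4.3],4.6]
    - [[-14.7,-23.2,0],[0,0,-4.3],4.6]
    - [[-16.9,-26.6,0],[0,0,-4.3],4.6]
    - [[-18.9,-29.7,0],[0,0,-4.3],4.6]
    - [[-20,-31.5,0],[0,0,-4.3],4.6]

```text
time: 6.35
eef_pos: [0.428, 0.0868, 0.2688]
tool_rot: [-0.0, 0.986, -0.166, -0.002]
contact_force: [1.1, -0.3, -2.8]
grip_width: 0.0507
finger_force: 48.2
```

drive_tool:
  rows:
    - [[-0.9,-1.4,0],[0,0,0],4.6]
    - [[-0.9,-1.4,0],[0,0,0],4.6]
    - [[-0.9,-1.4,0],[0,0,0],4.6]

```text
time: 6.6
eef_pos: [0.4254, 0.0992, 0.2689]
tool_rot: [0.001, 0.986, -0.167, -0.001]
contact_force: [-0.1, -0.9, -3.1]
grip_width: 0.0507
finger_force: 48.2
```

Run:
```python
from h import *
snap('wrist','w5')
s=bot.sense();print(s['eef_pos'])
d=np.load('pics/w5.npz')
for p in ([.610,.239,.012],[.396,.207,.012]):
    q=d['K']@(np.linalg.inv(d['T'])@[*p,1])[:3];print(q[:2]/q[2])
cv2.imwrite('pics/c6.png',cv2.resize(cv2.imread('pics/w5.png')[:300,:300],None,fx=2,fy=2,interpolation=cv2.INTER_CUBIC))
```

```text
[0.42575543 0.09802943 0.26912369]
[103.31791943  60.46332758]
[204.81070145 225.26357006]
```

View pics/c6.png

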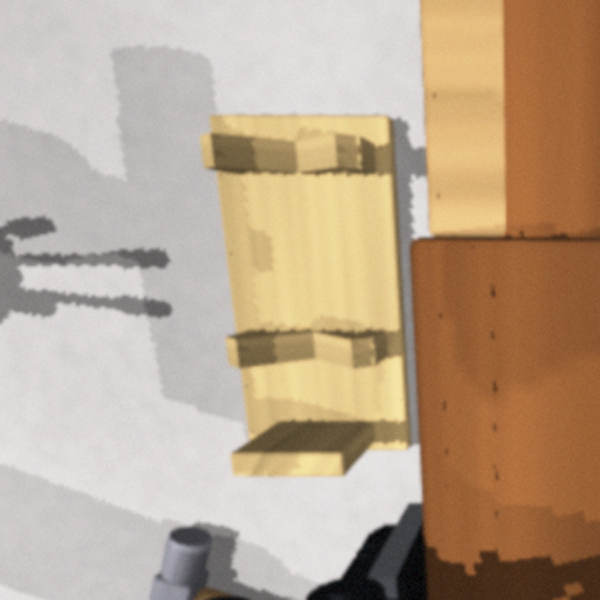

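The crop shows the plywood cradle. The supports' top edges are at crop (203–208,134–168) / (360,140–172) and (229,337–366) / (376,340–362). The stop's inner top edge runs (235,453)–(346,452), and the base corners are (211,115), (389,117) and (410,448).

Run:
```python
from h import *
P=lambda x,y,z:pt('w5',x/2,y/2,z)[:2]
F=dict(UL0=(203,134,.051),UL1=(208,168,.051),UR0=(359,138,.051),UR1=(363,172,.051),LL0=(228,337,.051),LL1=(231,366,.051),LR0=(375,337,.051),LR1=(378,364,.051),SL=(235,453,.077),SR=(346,452,.077),SBL=(233,475,.077),SBR=(342,475,.077),B0=(211,115,.012),B1=(389,117,.012),B2=(410,448,.012),FB=(372,422,.012))
W={k:P(*v) for k,v in F.items()}
h=np.radians(-19.5);ux=np.array([np.cos(h),np.sin(h)]);uy=np.array([-np.sin(h),np.cos(h)])
for k,w in W.items():print(k,w.round(4),'along',(w@ux).round(4),'lat',(w@uy).round(4))
```

```text
UL0 [0.5933 0.2278] along 0.4833 lat 0.4128
UL1 [0.5781 0.2328] along 0.4673 lat 0.4125
UR0 [0.5658 0.1549] along 0.4816 lat 0.3348
UR1 [0.5504 0.1594] along 0.4656 lat 0.334
LL0 [0.4974 0.2623] along 0.3813 lat 0.4133
LL1 [0.4825 0.268 ] along 0.3653 lat 0.4137
LR0 [0.471  0.1872] along 0.3815 lat 0.3337
LR1 [0.4568 0.1916] along 0.3667 lat 0.3331
SL [0.4403 0.2734] along 0.3238 lat 0.4047
SR [0.4215 0.218 ] along 0.3245 lat 0.3461
SBL [0.4296 0.2799] along 0.3115 lat 0.4073
SBR [0.4104 0.2252] along 0.3117 lat 0.3493
B0 [0.6119 0.2353] along 0.4983 lat 0.4261
B1 [0.5785 0.1432] along 0.4975 lat 0.3281
B2 [0.3975 0.2061] along 0.3059 lat 0.327
FB [0.421  0.2219] along 0.3228 lat 0.3497
```

Run:
```python
from h import *
go([.5333,.2095,.06],-19.5)
```

```text
t cm [  6.47 -14.13  20.87] turn [0.11 0.11 0.07] at [0.4258 0.098  0.2691] 6.65
```

drive_tool:
  rows:
    - [[1,-2,0],[0,0,0],4.6]
    - [[2.3,-5,0],[0,0,0],4.6]
    - [[3.7,-8,0],[0,0,0],4.6]
    - [[5,-11,0],[0,0,0],4.6]
    - [[6.1,-13.3,1],[0,0,0],4.6]
    - [[6.4,-14.1,4],[0,0,0],4.6]
    - [[6.5,-14.1,7.5],[0,0,0],4.6]
    - [[6.5,-14.1,11],[0,0,0],4.6]
    - [[6.5,-14.1,14],[0,0,0],4.6]
    - [[6.5,-14.1,16],[0,0,0],4.6]

```text
time: 7.48
eef_pos: [0.5336, 0.2068, 0.1064]
tool_rot: [0.002, 0.985, -0.17, -0.002]
contact_force: [0.1, -0.6, -3.6]
grip_width: 0.0508
finger_force: 48.2
```

drive_tool:
  rows:
    - [[0,0,1.5],[0,0,0],4.6]
    - [[0,0,2.8],[0,0,0],4.6]
    - [[0,0,3.6],[0,0,0],4.6]
    - [[0,0,3.9],[0,0,0],4.6]
    - [[0,0,3.9],[0,0,0],4.6]

```text
time: 7.9
eef_pos: [0.535, 0.2087, 0.0705]
tool_rot: [0.001, 0.985, -0.17, -0.0]
contact_force: [0.1, 0.3, -3.5]
grip_width: 0.0503
finger_force: 48.2
```

Run:
```python
from h import *
go([.5333,.2095,.039],-19.5)
snap('wrist','w6');snap('scene','s6');snap('top','t6')
i=cv2.imread('pics/w6.png');j=cv2.imread('pics/s6.png')
r=lambda a,s:cv2.resize(a,None,fx=s,fy=s,interpolation=cv2.INTER_CUBIC)
cv2.imwrite('pics/c7.png',np.hstack([i[:400,80:480],r(j[130:230,270:370],4)]))
```

```text
t cm [-0.18 -0.02  3.15] turn [ 0.09  0.04 -0.04] at [0.535  0.2087 0.0705] 7.9
```

View pics/c7.png

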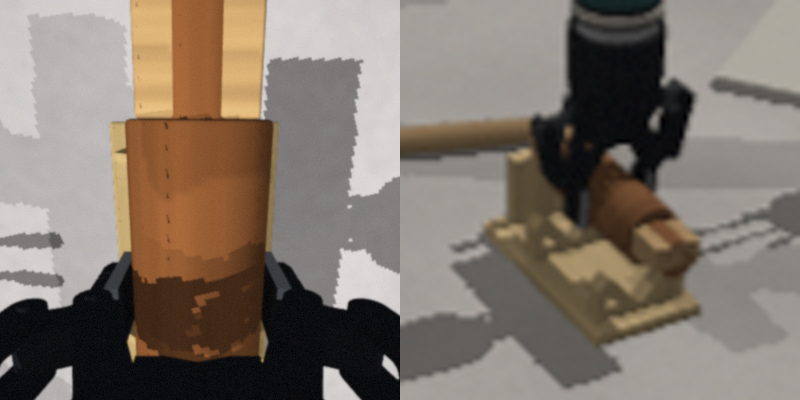

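Wrist view: the bar silhouette is px 128–271 (crop) and the base edges are about 112 and 277. So the cradle centre seems 2–3 mm to the left of the bar; I check that numerically.

Run:
```python
from h import *
s=bot.sense();q=s['tool_rot'];A=R.from_quat([q[1],q[2],q[3],q[0]])
i=cv2.imread('pics/w6.png')
g=cv2.cvtColor(i,cv2.COLOR_BGR2HSV)
for v in(128,160,190,220):
    sat=g[v,:,1].astype(int)>70; u=np.where(sat[170:380])[0]+170
    L=A.inv().apply(pt('w6',u[0],v,.012)-s['eef_pos']);Q=A.inv().apply(pt('w6',u[-1]+1,v,.012)-s['eef_pos'])
    print(v,u[0],u[-1],(L*1000).round(1),(Q*1000).round(1),'mid',((L+Q)*500)[1].round(2))
for v in(130,180): # bar
    print([(A.inv().apply(pt('w6',u,v,.09)-s['eef_pos'])*1000).round(1)[1] for u in(208,351.5)])
    print(g[v,330:372:2].tolist())
```

```text
128 190 358 [ 60.8 -50.5  60.2] [60.6 48.4 60.1] mid -1.05
160 192 355 [ 42.1 -50.6  60.2] [42.  47.8 60.1] mid -1.42
190 194 354 [ 23.8 -50.7  60.2] [23.6 48.3 60.1] mid -1.2
220 196 352 [  4.5 -50.7  60.1] [ 4.3 48.2 60. ] mid -1.28
[np.float64(-24.4), np.float64(27.0)]
[[13, 167, 110], [12, 159, 106], [13, 168, 105], [13, 173, 100], [12, 165, 94], [11, 174, 82], [11, 161, 84], [12, 163, 83], [12, 171, 76], [12, 176, 71], [12, 159, 74], [14, 139, 88], [19, 112, 141], [19, 106, 142], [18, 64, 135], [15, 8, 127], [165, 8, 127], [8, 8, 127], [173, 8, 125], [165, 8, 126], [12, 10, 128]]
[np.float64(-25.4), np.float64(28.1)]
[[13, 171, 116], [12, 171, 115], [14, 169, 110], [13, 163, 105], [11, 161, 100], [12, 163, 94], [11, 168, 91], [12, 170, 81], [10, 158, 79], [13, 158, 79], [17, 123, 114], [20, 111, 135], [20, 94, 136], [10, 12, 124], [8, 8, 125], [5, 12, 126], [8, 8, 128], [8, 8, 129], [170, 12, 129], [15, 8, 127], [0, 12, 127]]
```

drive_tool:
  rows:
    - [[-0.15,-0.22,0.3],[0,0,0],4.6]
    - [[-0.15,-0.22,0.9],[0,0,0],4.6]
    - [[-0.15,-0.22,1.5],[0,0,0],4.6]
    - [[-0.15,-0.22,2.0],[0,0,0],4.6]
    - [[-0.15,-0.22,2.4],[0,0,0],4.6]
    - [[-0.15,-0.22,2.7],[0,0,0],4.6]
    - [[-0.15,-0.22,2.8],[0,0,0],4.6]
    - [[-0.15,-0.22,2.9],[0,0,0],4.6]
    - [[-0.15,-0.22,2.95],[0,0,0],4.6]

```text
time: 8.8
eef_pos: [0.5343, 0.2127, 0.0417]
tool_rot: [0.0, 0.986, -0.169, -0.0]
contact_force: [0.6, -0.4, -2.8]
grip_width: 0.0509
finger_force: 48.2
```

drive_tool:
  rows:
    - [[0,0,0.07],[0,0,0],4.6]
    - [[0,0,0.14],[0,0,0],4.6]
    - [[0,0,0.2],[0,0,0],4.6]

```text
time: 9.05
eef_pos: [0.5344, 0.2127, 0.0399]
tool_rot: [-0.0, 0.986, -0.169, 0.0]
contact_force: [0.2, 0.4, -3.4]
grip_width: 0.0509
finger_force: 48.2
```

drive_tool:
  rows:
    - [[0,0,0.06],[0,0,0],4.6]
    - [[0,0,0.12],[0,0,0],4.6]
    - [[0,0,0.18],[0,0,0],4.6]
    - [[0,0,0.24],[0,0,0],4.6]

```text
time: 9.38
eef_pos: [0.5343, 0.2123, 0.038]
tool_rot: [0.0, 0.986, -0.169, -0.0]
contact_force: [-2.1, -1.6, 7.8]
grip_width: 0.0508
finger_force: 49.3
```

Seated, with the force on both V sides balanced (11 N). Now I slide toward the stop.

drive_tool:
  rows:
    - [[-0.1,0,-0.04],[0,0,0],4.6]
    - [[-0.2,0,-0.04],[0,0,0],4.6]
    - [[-0.3,0,-0.04],[0,0,0],4.6]
    - [[-0.4,0,-0.04],[0,0,0],4.6]
    - [[-0.5,0,-0.04],[0,0,0],4.6]
    - [[-0.55,0,-0.04],[0,0,0],4.6]
    - [[-0.6,0,-0.04],[0,0,0],4.6]

```text
time: 9.97
eef_pos: [0.5287, 0.214, 0.0378]
tool_rot: [0.0, 0.986, -0.169, 0.0]
contact_force: [1.3, -2.9, -0.8]
grip_width: 0.0506
finger_force: 48.4
```

drive_tool:
  rows:
    - [[-0.06,0,0],[0,0,0],4.6]
    - [[-0.12,0,0],[0,0,0],4.6]
    - [[-0.16,0,0],[0,0,0],4.6]

```text
time: 10.22
eef_pos: [0.5273, 0.2146, 0.0378]
tool_rot: [0.0, 0.986, -0.169, 0.0]
contact_force: [1.9, -5.0, -0.7]
grip_width: 0.0509
finger_force: 48.4
```

drive_tool:
  rows:
    - [[-0.05,0.03,0],[0,0,0],4.6]
    - [[-0.1,0.05,0],[0,0,0],4.6]
    - [[-0.15,0.05,0],[0,0,0],4.6]

```text
time: 10.47
eef_pos: [0.5256, 0.2153, 0.0378]
tool_rot: [-0.0, 0.986, -0.169, 0.0]
contact_force: [2.4, -4.3, -0.3]
grip_width: 0.051
finger_force: 48.4
```

drive_tool:
  rows:
    - [[-0.05,0,0],[0,0,0],4.6]
    - [[-0.1,0,0],[0,0,0],4.6]

```text
time: 10.63
eef_pos: [0.5253, 0.2154, 0.0379]
tool_rot: [-0.0, 0.986, -0.169, 0.001]
contact_force: [3.9, -5.1, -1.4]
grip_width: 0.0507
finger_force: 48.4
```

drive_tool:
  rows:
    - [[-0.05,0.03,0],[0,0,0],4.6]
    - [[-0.08,0.05,0],[0,0,0],4.6]
    - [[-0.08,0.05,0],[0,0,0],4.6]

```text
time: 10.88
eef_pos: [0.5253, 0.2154, 0.038]
tool_rot: [-0.001, 0.986, -0.169, 0.001]
contact_force: [3.4, -3.8, -1.2]
grip_width: 0.0508
finger_force: 48.3
```

drive_tool:
  rows:
    - [[-0.06,0,0],[0,0,0],4.6]
    - [[-0.12,0,0],[0,0,0],4.6]
    - [[-0.12,0,0],[0,0,0],4.6]

```text
time: 11.13
eef_pos: [0.5253, 0.2155, 0.0381]
tool_rot: [-0.001, 0.986, -0.169, 0.002]
contact_force: [5.3, -5.2, -1.5]
grip_width: 0.0509
finger_force: 48.3
```

drive_tool:
  rows:
    - [[-0.1,0,0],[0,0,0],4.6]
    - [[-0.2,0,0],[0,0,0],4.6]
    - [[-0.2,0,0],[0,0,0],4.6]

```text
time: 11.38
eef_pos: [0.5254, 0.2157, 0.0384]
tool_rot: [-0.001, 0.986, -0.169, 0.004]
contact_force: [8.9, -6.9, -2.4]
grip_width: 0.0506
finger_force: 48.2
```

Run:
```python
from h import *
snap('wrist','w7')
s=bot.sense();q=s['tool_rot'];A=R.from_quat([q[1],q[2],q[3],q[0]])
print(s['eef_pos'],s['contact_force'],A.inv().apply(s['contact_force']),A.as_matrix()[:,2])
i=cv2.imread('pics/w7.png')
g=cv2.cvtColor(i,cv2.COLOR_BGR2HSV)
for v in(30,60,90):
    r=i[v-3:v+4].mean(0); gr=np.diff(cv2.GaussianBlur(r[None].astype(np.float32),(5,1),0)[0,:,1]);
    idx=[u for u in range(195,360) if abs(gr[u])>6 and abs(gr[u])==abs(gr[u-3:u+4]).max()];print(v,idx,[int(gr[u]) for u in idx])
```

```text
[0.52544658 0.21567402 0.03842025] [ 7.61326942 -7.27256237 -2.1423237 ] [9.58213883 4.3347751  2.19861904] [ 8.21619134e-03  8.50271203e-04 -9.99965885e-01]
30 [251, 301, 344] [-21, 27, 20]
60 [210, 251, 301, 340] [-6, -20, 24, -15]
90 [212, 251, 300, 338] [-6, -17, 21, -13]
```

Against the stop with 9.6 N, flats symmetric (41/39 px). I relieve the push, open and retreat.

drive_tool:
  rows:
    - [[0.15,0.05,0],[0,0,0],4.6]
    - [[0.25,0.1,0],[0,0,0],4.6]
    - [[0.25,0.1,0],[0,0,0],4.6]

```text
time: 11.68
eef_pos: [0.5253, 0.2155, 0.0381]
tool_rot: [-0.001, 0.986, -0.169, 0.002]
contact_force: [6.5, -3.9, -2.1]
grip_width: 0.0508
finger_force: 48.3
```

drive_tool:
  rows:
    - [[0,0,0],[0,0,0],5.3]
    - [[0,0,0],[0,0,0],5.8]
    - [[0,0,0],[0,0,0],7.0]
    - [[0,0,0],[0,0,0],8.0]
    - [[0,0,0],[0,0,0],8.0]

```text
time: 12.1
eef_pos: [0.522, 0.2156, 0.0378]
tool_rot: [-0.0, 0.986, -0.168, -0.0]
contact_force: [0.2, -0.5, 0.2]
grip_width: 0.0799
finger_force: 0.0
```

Run:
```python
from h import *
snap('wrist','w8')
s=bot.sense();q=s['tool_rot'];A=R.from_quat([q[1],q[2],q[3],q[0]])
print(s['eef_pos'],s['contact_force'],s['grip_width'])
i=cv2.imread('pics/w8.png')
for v in(30,60,90):
    r=i[v-3:v+4].mean(0); gr=np.diff(cv2.GaussianBlur(r[None].astype(np.float32),(5,1),0)[0,:,1]);
    idx=[u for u in range(195,360) if abs(gr[u])>6 and abs(gr[u])==abs(gr[u-3:u+4]).max()];print(v,idx,[int(gr[u]) for u in idx])
```

```text
[0.52214083 0.21532908 0.03779071] [0.42890339 0.34346492 0.93852321] 0.08001626782880845
30 [210, 253, 303, 345] [-6, -19, 26, 19]
60 [253, 303, 341] [-20, 25, -15]
90 [253, 302, 340] [-17, 24, -16]
```

Released with the bar lying level. I retreat upward and verify from above.

drive_tool:
  rows:
    - [[0,0,-1],[0,0,0],8.0]
    - [[0,0,-3],[0,0,0],8.0]
    - [[0,0,-6],[0,0,0],8.0]
    - [[0,0,-9],[0,0,0],8.0]
    - [[0,0,-12],[0,0,0],8.0]
    - [[-0.8,0,-15],[0,0,0],8.0]
    - [[-1.6,0,-18],[0,0,0],8.0]
    - [[-2,0,-20],[0,0,0],8.0]
    - [[-2,0,-20],[0,0,0],8.0]
    - [[-2,0,-20],[0,0,0],8.0]

```text
time: 12.98
eef_pos: [0.5042, 0.2217, 0.2397]
tool_rot: [-0.001, 0.986, -0.169, 0.001]
contact_force: [0.4, -0.6, -0.7]
grip_width: 0.0801
finger_force: 0.0
```

Run:
```python
from h import *
snap('wrist','w9')
crop('w9',180,20,380,260,2.5,'c9')
```

```text
(no output)
```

View pics/c9.png

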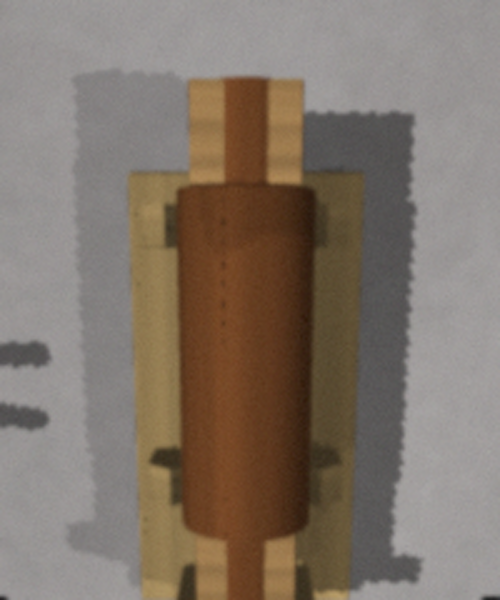

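The bar lies in both supports, parallel to the cradle, with its flats symmetric (37/38 px). I run a last numeric check of the end position, then hand in.

Run:
```python
from h import *
h=np.radians(-19.5);ux=np.array([np.cos(h),np.sin(h)])
print(pt('w9',278,51.5,.071)[:2]@ux-.1, pt('w9',278,20+185/2.5,.083)[:2]@ux-.065,'seat ~.4238')
print(job.close_job())
```

```text
0.42360657441163163 0.42328758900361985 seat ~.4238
the job is handed in; nothing more can be done
None
```

I rolled the bar until its flats faced up, laid it in the plywood cradle and slid it to the stop, pressing about 10 N. It is released with the flats level and its centre within about 1 mm of where I measured the seat; the job is handed in, but no verdict was returned.

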